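Load the finishing caddy: creams by swatch, brush on top

ROBOT

A 6-joint arm with a two-finger parallel gripper is mounted at the origin on the work surface. World frame = base frame: x ahead of the robot, y to its left, z up, the work surface at z = 0. Lengths are in m, angles in rad, forces in N, time in s.
With the tool pointing down it reaches from about 0.4 to 0.825 m from the base axis. Payload 7 kg.
Tool frame: the origin (TCP) lies midway between the tips of the shut fingers; the grasp point (between the pads) lies bot.grip_point_offset behind it (bot.grip_point_offset is the distance from the TCP to the grasp point, in m); z points along the fingers, y is the line along which they close (so a half turn about z gives the same grasp; the last joint's range is limited). The gripper opens to 85 mm and grips with 20 to 120 N. Pads are 22 mm wide; open, the fingers measure 114 mm over their backs; the gripper's body (76 mm by 85 mm) begins 54 mm behind the grasp point. The pads swing forward as they close: fully open they stand 13 mm farther back than shut.
Start: joints at [-0.979, 0.359, 0.012, 0, -1.224, -0.288], TCP at [0.202, -0.644, 0.231] pointing down, gripper open.
Joint ranges: [-3.07, 3.07], [-1.43, 2.12], [-1.02, 1.25], [-3.03, 1.67], [-3.05, -0], [-3.03, 3.03]. Speed limits (rad/s): [2.39, 2.39, 3.01, 3.14, 3.14, 3.14].

INTERFACE

Orientations are given as a unit quaternion [w, x, y, z].
In Python, from workcell import bot, optics gives the robot as it stands. The module is installed in compiled form; this text tells all that it offers.
- The arm moves only by the tool send_rows, never from a script. Its argument "motion" is a list of rows, each a list of 7 numbers: the turn, a rotation vector about the tool's x, y, z in rad, then the shift along the tool's x, y, z in cm, then the finger opening in cm, from 0 to 8.54. In form: [[ax, ay, az, x, y, z, claw], ...]. A call has 1 to 12 rows; each row shifts and turns the commanded pose from where the row before left it, along the tool's axes as they then stand; what a row does not reach is not made up. A row lasts 1/10 s, in which the tool goes at most 50 mm and 8.59 degrees, less where a joint would pass 70% of its speed; a pose out of reach is approached as far as the arm can. A call is refused whole if a number of a shift passes 5 or a number of a turn 0.15, either way. A call with a gripper value outside its range is refused whole. The fingers move at their own pace and stop on an object; "newtons" is the grip in N (left out, the last holds). Time passes only in rows, so rows that do not move let the fingers close. It gives the time, the measured TCP pose, the force, the opening and the grip force at its end, in the units of the state.
- bot.get_obs(): the state, without advancing time (a new reading comes with each control period).
- optics.capture(name): name is "scene" or "top" or "wrist"; returns a dict with "image" (480x640x3 uint8, red, green, blue), "depth" (480x640 float32, m along the optical axis (not along the pixel's ray), 0 where there is no reading), "fx", "fy", "cx", "cy" (pixels), "k1" (the pictures are not rectified: a ray, as slopes to the right and down, at radius r is drawn at 1 + k1 r^2 times it, then the intrinsics apply), "R" (3x3) and "t" (3): a world point X has camera coordinates R X + t; the wrist camera has in their place "hand_eye" (4x4, takes a point from camera to tool coordinates, whose origin is the TCP and whose axes are the flange's). Camera axes: x right, y down, z forward; pixel columns grow to the right and rows downward; lengths in m; the calibration is good to about 2 mm. A picture is of the moment at which its call begins: read the wrist's pose just before it.
- bot.close_job(): hands the job in; it is judged then, once.
The state is a dict: "t": time; "joints": joint angles; "joint_vel": joint speeds; "joint_torque": joint torques, N m; "tcp_pos": TCP position; "tcp_rot": TCP orientation; "ft_force": force on the tool from outside, world axes, zero at the start; "ft_torque": the same for the moment, N m; "grip_width": opening from 0.0 (shut) to 1.0 (fully open); "grip_force": force on a finger pad.
Only numpy, scipy, OpenCV 4.12 (cv2) and the standard library are available. Lean on these libraries where they do the work, as an engineer would, in place of code of your own. Each camera call takes 0.05 s, during which the arm holds its last target. There are 200 camera calls.

TASK

Load the finishing caddy for the next shoes: take the four shoe-cream jars one by one from the bench rack and stand each, upright and fully down, in the caddy well beside the leather swatch of its own colour, set down gently because they are glass. Then, once all four are in, lay the brush bristles down along the middle of the row, flat on the lids and centred in the caddy. Leave the dye bottle and the hammer alone.

Things in the scene. Friction and masses are not known exactly. Their poses are not given: they have to be found in the camera images.
- jar_black: Loose round cream jar, black body and black disc on its lid, diameter 50, 48 mm tall, 0.08 to 0.17 kg. Origin: centre of underside, z up. Starts upright in one of four seats in a row, 76 mm apart, of a fixed wooden bench rack (84 by 320 mm; seat floor 10 mm above the bench, lips and dividers to 22 mm). Room for fingers: closing square to the row.
- jar_red: Loose round cream jar, dark red body and dark red disc on its lid, diameter 50, 48 mm tall, 0.08 to 0.17 kg. Origin: centre of underside, z up. Starts upright in one of four seats in a row, 76 mm apart, of a fixed wooden bench rack (84 by 320 mm; seat floor 10 mm above the bench, lips and dividers to 22 mm). Room for fingers: closing square to the row.
- jar_tan: Loose round cream jar, tan (light brown) body and tan (light brown) disc on its lid, diameter 50, 48 mm tall, 0.08 to 0.17 kg. Origin: centre of underside, z up. Starts upright in one of four seats in a row, 76 mm apart, of a fixed wooden bench rack (84 by 320 mm; seat floor 10 mm above the bench, lips and dividers to 22 mm). Room for fingers: closing square to the row.
- jar_blue: Loose round cream jar, blue body and blue disc on its lid, diameter 50, 48 mm tall, 0.08 to 0.17 kg. Origin: centre of underside, z up. Starts upright in one of four seats in a row, 76 mm apart, of a fixed wooden bench rack (84 by 320 mm; seat floor 10 mm above the bench, lips and dividers to 22 mm). Room for fingers: closing square to the row.
- brush: Loose shoe brush lying bristles down on the bench: 168 mm long (x), dark brown wooden back 50 mm wide (y) with half-round ends, 28 to 48 mm high, over a rigid pale bristle block 44 mm wide, 0 to 28 mm high. 0.10 to 0.20 kg. Origin: centre of underside, z up. Starts left or right of the rack.
- caddy: Fixed wooden tray, 140 (x) by 320 mm (y), origin under its centre, yaw within 0.1 rad of world, beyond or nearer than the rack. Long walls 60 mm high, 8 thick; end boards 75 high; floor top 8 mm up. A board inside, top 24 mm up, has 4 wells 66 x 66 mm down to the floor at x 0, y +-38, +-114 mm. Rail with 4 swatches outside the +x wall, top 60 mm. Lids of seated jars: 56 mm up.
- swatch_black: Fixed black leather swatch, 30 (x) by 56 (y) by 3 mm, on the caddy's label rail, 60 mm above the bench. Origin: centre of its underside; axes parallel to the caddy's. The well it labels is centred 88 mm from it along its own -x, its floor 52 mm below the origin.
- swatch_red: Fixed dark red leather swatch, 30 (x) by 56 (y) by 3 mm, on the caddy's label rail, 60 mm above the bench. Origin: centre of its underside; axes parallel to the caddy's. The well it labels is centred 88 mm from it along its own -x, its floor 52 mm below the origin.
- swatch_tan: Fixed tan (light brown) leather swatch, 30 (x) by 56 (y) by 3 mm, on the caddy's label rail, 60 mm above the bench. Origin: centre of its underside; axes parallel to the caddy's. The well it labels is centred 88 mm from it along its own -x, its floor 52 mm below the origin.
- swatch_blue: Fixed blue leather swatch, 30 (x) by 56 (y) by 3 mm, on the caddy's label rail, 60 mm above the bench. Origin: centre of its underside; axes parallel to the caddy's. The well it labels is centred 88 mm from it along its own -x, its floor 52 mm below the origin.
- dye_bottle: Bystander: loose upright amber bottle with black cap, diameter 52 mm, 135 mm tall, origin under its centre, beside the rack on the other side from the brush.
- hammer: Bystander: loose shoemaker's hammer, wooden handle along x and steel head, about 250 mm long, at most 40 mm high, lying at the left of the bench; origin at bench height under its handle.
Not all that is in view belongs to the job. What is meant by the jar_black is not turquoise, and is the larger of those in its own colour.

How it is judged:
By the outcome, as a careful person would: the job done as asked, in the order asked, and still so for the second after the job is handed in, with the robot touching nothing.
It also fails if it takes over 104 s, if anything falls off the work surface, if the arm or the gripper's body presses on something with over 40 N, if the wrist force passes 120 N, or if a joint passes its speed limit or range.

## Working session

There is one attempt and no reset: what is moved stays moved. The work goes in short steps, Python scripts to look and compute and a tool call to move; the robot and the scene stay as the last step left them, time stands still between calls to the robot, and variables do not carry over. Pictures are saved under pics/ and viewed, at most 14 in all, crops included, and the job is handed in when it is done.

Besides the shell and the picture viewer there is one more tool, called after "Emit:" as a command line: name --pt "numbers of a row" for each row, then --argument value for the rest. send_rows: Moves the arm, as the interface text tells. Its arguments: {"type":"object","properties":{"motion":{"type":"array"},"newtons":{"type":"number"}},"required":["motion"]}

```bash
mkdir -p pics; cat > h.py <<'E'
import numpy as np, cv2, pickle
from workcell import bot, optics
from scipy.spatial.transform import Rotation as Ro
def T_tool(o):
    w,x,y,z=o["tcp_rot"]; M=np.eye(4); M[:3,:3]=Ro.from_quat([x,y,z,w]).as_matrix(); M[:3,3]=o["tcp_pos"]; return M
def cap(n):
    o=bot.get_obs(); c=optics.capture(n); 
    if n=="wrist": W=T_tool(o)@np.array(c["hand_eye"])
    else:
        W=np.eye(4); R=np.array(c["R"]); W[:3,:3]=R.T; W[:3,3]=-R.T@np.array(c["t"])
    c["W"]=W; return c
def rays(c,uv):
    K=np.array([[c["fx"],0,c["cx"]],[0,c["fy"],c["cy"]],[0,0,1.]])
    uv=np.asarray(uv,float).reshape(-1,1,2)
    d=(uv[:,0]-[c["cx"],c["cy"]])/[c["fx"],c["fy"]]
    s=d.copy()
    for _ in range(20): s=d/(1+c["k1"]*(s**2).sum(1,keepdims=True))
    return np.c_[s,np.ones(len(s))]@c["W"][:3,:3].T
def atz(c,uv,z):
    r=rays(c,uv); o=c["W"][:3,3]; return o+r*((z-o[2])/r[:,2])[:,None]
def cloud(c):
    v,u=np.mgrid[:480,:640]; r=rays(c,np.c_[u.ravel(),v.ravel()])
    return (c["W"][:3,3]+r*c["depth"].reshape(-1,1)).reshape(480,640,3)
def save(c,f): cv2.imwrite("pics/"+f,c["image"][:,:,::-1])
E
python3 - <<'E'
from h import *
print(bot.get_obs(), bot.grip_point_offset)
for n in ("top","scene"):
    c=cap(n); save(c,n+".png"); pickle.dump(c,open(n+".pkl","wb")); print(n,c["W"].round(3).tolist(),c["fx"],c["k1"])
E
```

```text
{'t': 0.0, 'joints': array([-9.78892297e-01,  3.59370076e-01,  1.10586599e-02, -3.86825803e-04,
       -1.22409392e+00, -2.88071685e-01]), 'joint_vel': array([ 0.00201553, -0.0004863 , -0.00151782, -0.00082359,  0.00160677,
        0.00072979]), 'joint_torque': array([ 9.91504385e-04, -5.83312583e+01,  2.93422347e+01,  6.93625420e+00,
       -5.87140225e-03, -1.60925958e-05]), 'tcp_pos': array([ 0.2017677 , -0.64362788,  0.23036786]), 'tcp_rot': array([-1.78129739e-04, -1.51267352e-01,  9.88492543e-01,  8.05336331e-04]), 'ft_force': array([-0.34696262, -0.41740791, -0.21396043]), 'ft_torque': array([ 0.00534037, -0.017716  ,  0.02429603]), 'grip_force': 0.0, 'grip_width': 0.9984482254578955} 0.0187
top [[0.009, -0.995, 0.096, 0.49], [-1.0, -0.01, -0.012, 0.119], [0.012, -0.096, -0.995, 1.47], [0.0, 0.0, 0.0, 1.0]] 611.2091526671989 -0.0026164857460529755
scene [[-0.105, 0.656, -0.747, 1.392], [0.994, 0.062, -0.086, 0.191], [-0.01, -0.752, -0.659, 0.772], [0.0, 0.0, 0.0, 1.0]] 441.3871520611978 -0.10578689390617622
```

View pics/top.png

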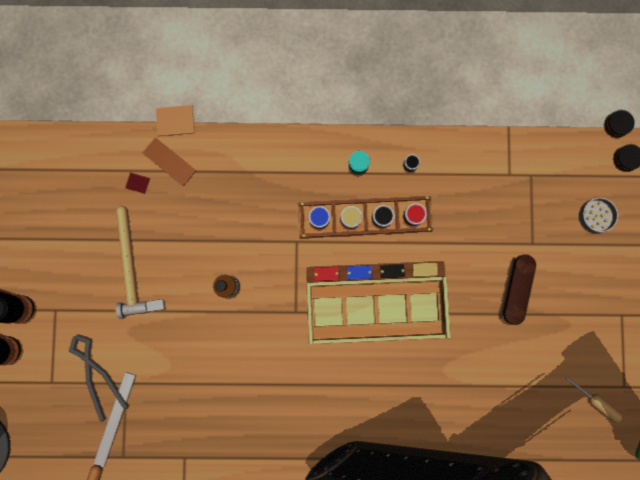

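View pics/scene.png

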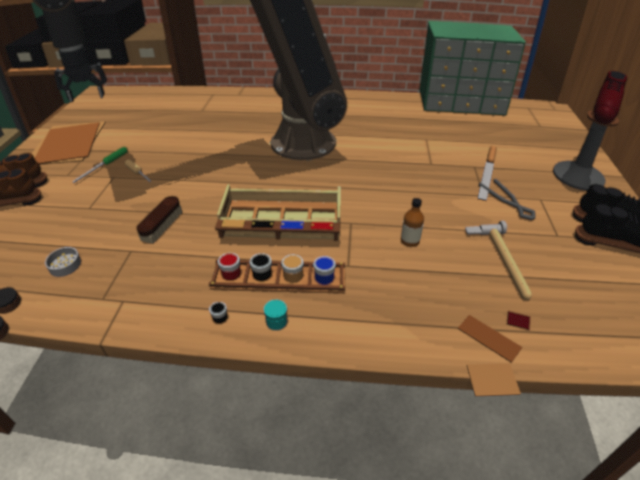

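Top view: jars in the rack are blue (319,217), tan (351,216), black (383,215) and red (416,214). The swatches are red (326,273), blue (360,272), black (392,271) and tan (425,270), with the brush at (519,290) and the bottle at (226,286). The small black jar at (412,162) and the turquoise one are decoys.

```bash
python3 - <<'E'
from h import *
c=pickle.load(open("top.pkl","rb")); P=cloud(c); im=c["image"].astype(float)
def blob(p,tol=45,r=22):
    ref=np.median(im[p[1]-1:p[1]+2,p[0]-1:p[0]+2].reshape(-1,3),0)
    m=(np.abs(im-ref).sum(2)<tol).astype(np.uint8); b=np.zeros_like(m); b[p[1]-r:p[1]+r,p[0]-r:p[0]+r]=1
    n,l,s,ce=cv2.connectedComponentsWithStats(m*b); k=l[p[1],p[0]]
    return ce[k],s[k],l==k
for nm,p,z in [("blue",(319,217),.058),("tan",(351,216),.058),("black",(383,215),.058),("red",(416,214),.058),("Sred",(326,273),.063),("Sblue",(360,272),.063),("Sblack",(392,271),.063),("Stan",(425,270),.063)]:
    ce,s,m=blob(p); print(nm,ce.round(1),s,atz(c,ce,z).round(4)[0],"depthz",np.median(P[m][:,2]).round(4))
ce,s,m=blob((519,290),60,45)
m2=(P[:,:,2]>.035)&(P[:,:,2]<.06); b=np.zeros(m2.shape,np.uint8); b[245:335,490:550]=1
m2=(m2*b).astype(np.uint8); pts=np.argwhere(m2)[:,::-1].astype(np.float32)
w=atz(c,pts,.048)[:,:2].astype(np.float32); print("brush",cv2.minAreaRect(w),np.median(P[m2>0][:,2]))
m2=(P[:,:,2]>.05); m2[:,:300]=0;m2[:,460:]=0;m2[:255]=0;m2[350:]=0
pts=np.argwhere(m2)[:,::-1]; w=P[m2][:,:2].astype(np.float32); print("caddy+rail",cv2.minAreaRect(w))
m2=(P[:,:,2]>.05);m2[:270]=0;m2[310:]=0;m2[:,:205]=0;m2[:,245:]=0
print("bottle",P[m2].mean(0) , P[m2].max(0))
E
```

```text
blue [319.  216.2] [311 208  17  17 223] [0.6638 0.1309 0.058 ] depthz 0.0575
tan [351.2 216.1] [343 208  18  18 252] [0.6648 0.0558 0.058 ] depthz 0.0578
black [383.3 215.3] [376 208  16  16 201] [ 0.6675 -0.0189  0.058 ] depthz 0.0578
red [415.5 213.4] [408 206  16  16 211] [ 0.6727 -0.0942  0.058 ] depthz 0.0578
Sred [326.  273.4] [314 267  25  14 283] [0.5309 0.1134 0.063 ] depthz 0.0621
Sblue [359. 272.] [348 266  23  13 261] [0.5349 0.0374 0.063 ] depthz 0.0621
Sblack [392.1 270.9] [380 264  25  14 273] [ 0.5381 -0.0388  0.063 ] depthz 0.0618
Stan [424.9 269.1] [414 263  23  13 279] [ 0.5429 -0.1147  0.063 ] depthz 0.0627
brush ((0.4999140501022339, -0.3357890844345093), (0.05325712636113167, 0.16761468350887299), 76.4530258178711) 0.0473438224720244
caddy+rail ((0.467014342546463, -0.004273355007171631), (0.1764962375164032, 0.32175499200820923), 3.0160443782806396)
bottle [0.50036472 0.33615273 0.12017195] [0.52740607 0.37014763 1.47046254]
```

Emit:
send_rows --pt "0 0 0 -3.8 2.4 0.2 8.5" --pt "0 0 0 -3.8 2.4 0.2 8.5" --pt "0 0 0 -3.8 2.4 0.2 8.5" --pt "0 0 0 -3.8 2.4 0.2 8.5" --pt "0 0 0 -3.8 2.4 0.2 8.5" --pt "0 0 0 -3.8 2.4 0.2 8.5" --pt "0 0 0 -3.8 2.4 0.2 8.5" --pt "0 0 0 -3.8 2.4 0.2 8.5" --pt "0 0 0 -3.8 2.4 0.2 8.5" --pt "0 0 0 -3.8 2.4 0.2 8.5" --pt "0 0 0 -3.8 2.4 0.2 8.5" --pt "0 0 0 -3.8 2.4 0.2 8.5"

```text
t: 1.3
tcp_pos: [0.5516, -0.2311, 0.2071]
tcp_rot: [-0.0, -0.151, 0.988, 0.0]
ft_force: [0.7, -0.3, -0.1]
grip_width: 0.998
grip_force: 0.0
```

Emit:
send_rows --pt "0 0 0 -3.8 2.4 0.2 8.5" --pt "0 0 0 -3.8 2.4 0.2 8.5" --pt "0 0 0 -3.8 2.4 0.2 8.5" --pt "0 0 -0.145 0 0 0 8.5" --pt "0 0 -0.145 0 0 0 8.5" --pt "0 0 -0.145 0 0 0 8.5" --pt "0 0 -0.145 0 0 0 8.5" --pt "0 0 -0.145 0 0 0 8.5" --pt "0 0 -0.145 0 0 0 8.5" --pt "0 0 -0.145 0 0 0 8.5" --pt "0 0 -0.145 0 0 0 8.5" --pt "0 0 -0.145 0 0 0 8.5"

```text
t: 2.5
tcp_pos: [0.6378, -0.13, 0.2008]
tcp_rot: [0.0, 0.722, -0.691, -0.0]
ft_force: [-0.1, 0.1, -0.3]
grip_width: 0.995
grip_force: 0.0
```

```bash
cat >> h.py <<'E'
def go(x,y,z,yaw=None):
    o=bot.get_obs(); M=T_tool(o); d=M[:3,:3].T@(np.array([x,y,z])-M[:3,3])
    print("t",round(o["t"],2),"pos",M[:3,3].round(4),"yawY",np.arctan2(M[1,1],M[0,1]).round(3),"tilt",M[2,:2].round(3),"shift cm",(100*d).round(2),"F",o["ft_force"].round(1),"w",round(o["grip_width"],3),"gf",round(o["grip_force"],1))
E
python3 - <<'E'
from h import *
go(.6727,-.0942,.026)
c=cap("wrist"); save(c,"w1.png"); pickle.dump(c,open("w1.pkl","wb")); print(c["W"].round(3)[:3,2:])
print(bot.get_obs()["joints"].round(2))
E
```

```text
t 2.5 pos [ 0.6378 -0.13    0.2008] yawY -3.098 tilt [-0.     0.001] shift cm [-3.42 -3.66 17.48] F [-0.1  0.1 -0.3] w 0.995 gf 0.0
[[-0.013  0.64 ]
 [ 0.285 -0.203]
 [-0.958  0.343]]
[ 0.1   0.34 -0.09 -0.   -1.14 -0.05]
```

View pics/w1.png

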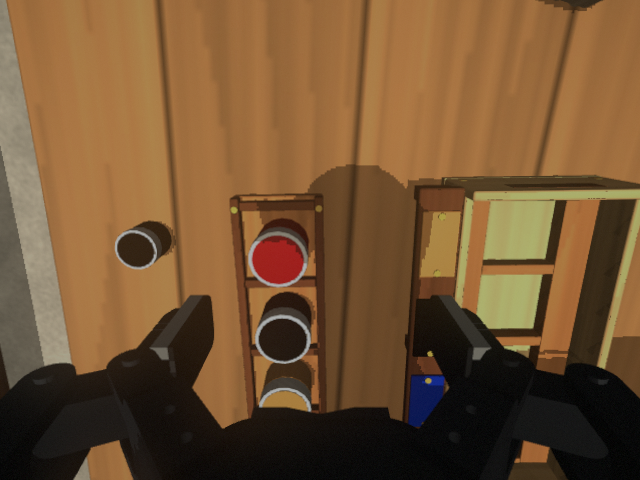

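Wrist view: red jar lid is at (279,258), black (283,335) and tan (285,405). The tan swatch is at (440,240). Next I'll check these positions against the top-camera values.

```bash
python3 - <<'E'
from h import *
c=pickle.load(open("w1.pkl","rb")); im=c["image"].astype(float); P=cloud(c)
for nm,p,z,r in [("red",(279,258),.058,35),("black",(283,338),.058,35),("Stan",(440,235),.063,40)]:
    ref=np.median(im[p[1]-2:p[1]+3,p[0]-2:p[0]+3].reshape(-1,3),0); m=(np.abs(im-ref).sum(2)<60).astype(np.uint8); b=np.zeros_like(m); b[p[1]-r:p[1]+r,p[0]-r:p[0]+r]=1
    n,l,s,ce=cv2.connectedComponentsWithStats(m*b); k=l[p[1],p[0]]
    mm=l==k; mr=cv2.minAreaRect(np.argwhere(mm)[:,::-1].astype(np.float32))[0]
    print(nm,s[k],atz(c,ce[k],z)[0].round(4),atz(c,mr,z)[0].round(4),np.median(P[mm],0).round(4))
E
```

```text
red [ 253  239   50   45 1716] [ 0.6713 -0.0924  0.058 ] [ 0.6707 -0.0923  0.058 ] [ 0.6711 -0.0926  0.0582]
black [ 259  319   47   42 1523] [ 0.6656 -0.0185  0.058 ] [ 0.6659 -0.0182  0.058 ] [ 0.6656 -0.0187  0.0583]
Stan [ 421  212   40   63 1858] [ 0.5382 -0.1143  0.063 ] [ 0.5397 -0.1156  0.063 ] [ 0.5381 -0.1134  0.0626]
```

Emit:
send_rows --pt "0 0 0 -3.5 -3.6 1.5 8.5" --pt "0 0 0 0 0 4 8.5" --pt "0 0 0 0 0 4 8.5" --pt "0 0 0 0 0 4 8.5" --pt "0 0 0 0 0 2.5 8.5" --pt "0 0 0 0 0 1.5 8.5" --pt "0 0 0 0 0 0 8.5" --pt "0 0 0 0 0 0 4" --pt "0 0 0 0 0 0 4" --pt "0 0 0 0 0 0 4" --pt "0 0 0 0 0 0 4" --pt "0 0 0 0 0 0 4" --newtons 30

```text
t: 3.75
tcp_pos: [0.6724, -0.0953, 0.029]
tcp_rot: [-0.001, 0.721, -0.693, 0.001]
ft_force: [-0.4, 0.7, 7.0]
grip_width: 0.565
grip_force: 31.2
```

```bash
python3 - <<'E'
from h import *
go(.442,.1085,.18)
E
```

```text
t 3.75 pos [ 0.6724 -0.0953  0.029 ] yawY -3.103 tilt [ 0.    -0.003] shift cm [-21.25  22.19 -15.17] F [-0.4  0.7  7. ] w 0.565 gf 31.2
```

Emit:
send_rows --pt "0 0 0 0 0 -1 4" --pt "0 0 0 0 0 -3 4" --pt "0 0 0 0 0 -4 4" --pt "0 0 0 -1.2 1.2 -4 4" --pt "0 0 0 -3 3 0 4" --pt "0 0 0 -3 3 0 4" --pt "0 0 0 -3 3 0 4" --pt "0 0 0 -3 3 0 4" --pt "0 0 0 -3 3 0 4" --pt "0 0 0 -3 3 0 4" --pt "0 0 0 -2 2.8 0 4" --pt "0 0 0 0 0 0 4"

```text
t: 4.95
tcp_pos: [0.4404, 0.1094, 0.1479]
tcp_rot: [-0.001, 0.721, -0.693, -0.0]
ft_force: [0.8, -1.2, -0.9]
grip_width: 0.56
grip_force: 31.5
```

```bash
python3 - <<'E'
from h import *
go(.442,.1085,.027)
c=cap("wrist"); save(c,"w2.png"); pickle.dump(c,open("w2.pkl","wb"))
E
```

```text
t 4.95 pos [0.4404 0.1094 0.1479] yawY -3.101 tilt [-0.001 -0.   ] shift cm [ 0.11 -0.15 12.09] F [ 0.8 -1.2 -0.9] w 0.56 gf 31.5
```

View pics/w2.png

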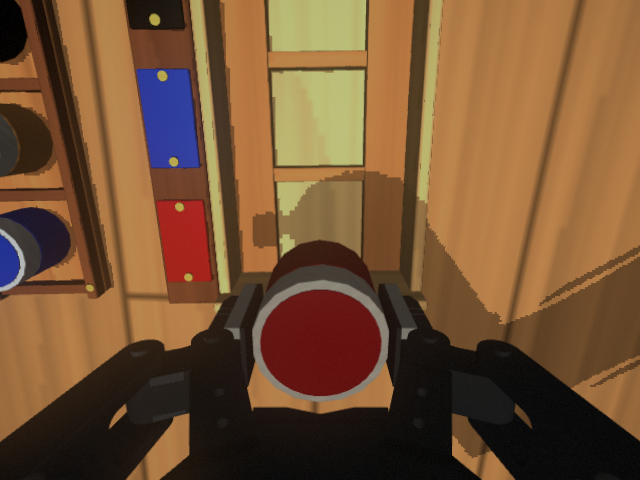

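Red jar is held upright with its lid at (320,340). The blue well's corners are about (272,70), (364,70), (274,166) and (366,166), and the red swatch is centred at (184,242).

```bash
python3 - <<'E'
from h import *
c=pickle.load(open("w2.pkl","rb"))
w=atz(c,[(272,70),(364,70),(274,167),(366,166)],.024); print(w.round(4),w.mean(0))
w=atz(c,[(157,200),(204,200),(168,283),(212,283)],.063); print(w.round(4),w.mean(0))
w=atz(c,[(137,69),(187,69),(151,167),(200,167)],.063); print(w.mean(0))
E
```

```text
[[0.4762 0.0036 0.024 ]
 [0.4149 0.0011 0.024 ]
 [0.4746 0.0675 0.024 ]
 [0.4086 0.0641 0.024 ]] [0.44355605 0.03406097 0.024     ]
[[0.5432 0.0866 0.063 ]
 [0.5138 0.0853 0.063 ]
 [0.5407 0.1432 0.063 ]
 [0.5113 0.1421 0.063 ]] [0.52725898 0.11430474 0.063     ]
[0.53175541 0.03807026 0.063     ]
```

Emit:
send_rows --pt "0 0 0 0 0 3 4" --pt "0 0 0 0 0 3.5 4" --pt "0 0 0 0 0 2.5 4" --pt "0 0 0 0 0 1.5 4" --pt "0 0 0 0 0 0.8 4" --pt "0 0 0 0 0 0.3 4" --pt "0 0 0 0 0 0.2 4" --pt "0 0 0 0 0 0.1 4" --pt "0 0 0 0 0 0 4"

```text
t: 5.9
tcp_pos: [0.4436, 0.1083, 0.0286]
tcp_rot: [-0.001, 0.72, -0.694, 0.0]
ft_force: [-0.0, -0.0, -1.1]
grip_width: 0.564
grip_force: 31.5
```

Emit:
send_rows --pt "0 0 0 0 0.2 0.1 4" --pt "0 0 0 0 0 0.1 4" --pt "0 0 0 0 0 0 4"

```text
t: 6.2
tcp_pos: [0.4413, 0.1082, 0.027]
tcp_rot: [-0.0, 0.721, -0.693, 0.0]
ft_force: [-4.6, -0.3, 11.0]
grip_width: 0.562
grip_force: 32.7
```

Emit:
send_rows --pt "0 0 0 0 0 -0.1 4" --pt "0 0 0 0 0 0 6.6" --pt "0 0 0 0 0 0 6.6" --pt "0 0 0 0 0 0 6.6" --pt "0 0 0 0 0 0 6.6"

```text
t: 6.7
tcp_pos: [0.4413, 0.108, 0.0269]
tcp_rot: [0.0, 0.72, -0.694, -0.0]
ft_force: [-0.3, 0.2, -1.0]
grip_width: 0.773
grip_force: 0.0
```

```bash
python3 - <<'E'
from h import *
go(.663,.131,.14)
E
```

```text
t 6.7 pos [0.4413 0.108  0.0269] yawY -3.104 tilt [0. 0.] shift cm [ -1.45 -22.24 -11.31] F [-0.3  0.2 -1. ] w 0.773 gf 0.0
```

Emit:
send_rows --pt "0 0 0 0 0 -2.3 6.6" --pt "0 0 0 0 0 -4.5 6.6" --pt "0 0 0 0 0 -4.5 6.6" --pt "0 0 0 -0.5 -4.2 0 8.5" --pt "0 0 0 -0.5 -4.5 0 8.5" --pt "0 0 0 -0.4 -4.5 0 8.5" --pt "0 0 0 0 -4.5 0 8.5" --pt "0 0 0 0 -4.5 0 8.5" --pt "0 0 0 0 0 0 8.5" --pt "0 0 0 0 0 0 8.5"

```text
t: 7.7
tcp_pos: [0.6627, 0.13, 0.1382]
tcp_rot: [0.001, 0.72, -0.694, -0.001]
ft_force: [0.1, -0.3, 0.6]
grip_width: 0.997
grip_force: 0.0
```

```bash
python3 - <<'E'
from h import *
go(.663,.131,.026)
c=cap("wrist"); save(c,"w3.png"); pickle.dump(c,open("w3.pkl","wb"))
E
```

```text
t 7.7 pos [0.6627 0.13   0.1382] yawY -3.105 tilt [0.001 0.002] shift cm [-0.11 -0.06 11.22] F [ 0.1 -0.3  0.6] w 0.997 gf 0.0
```

View pics/w3.png

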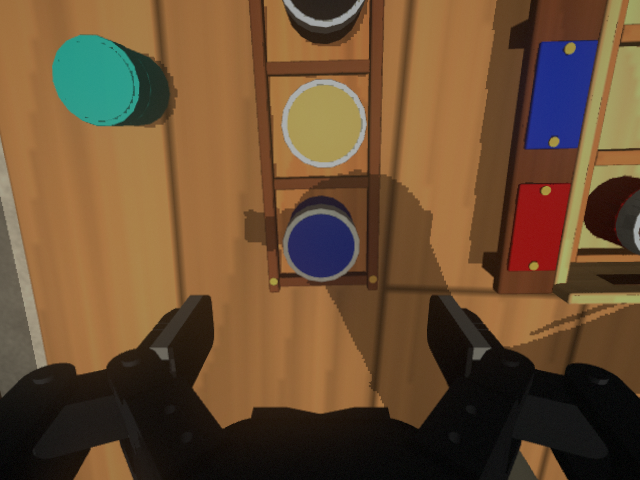

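Blue lid is at (321,243), tan at (325,123), and the red jar stands in its well beside the red swatch. Grasping blue now.

Emit:
send_rows --pt "0 0 0 -0.1 0 3 8.5" --pt "0 0 0 0 0 4 8.5" --pt "0 0 0 0 0 3 8.5" --pt "0 0 0 0 0 1.1 8.5" --pt "0 0 0 0 0 0 8.5" --pt "0 0 0 0 0 0 4" --pt "0 0 0 0 0 0 4" --pt "0 0 0 0 0 0 4" --pt "0 0 0 0 0 0 4" --pt "0 0 0 0 0 0 4"

```text
t: 8.75
tcp_pos: [0.6636, 0.132, 0.0312]
tcp_rot: [-0.001, 0.721, -0.693, 0.001]
ft_force: [-2.2, 0.8, 7.2]
grip_width: 0.564
grip_force: 30.5
```

```bash
python3 - <<'E'
from h import *
go(.445,.0333,.148)
E
```

```text
t 8.75 pos [0.6636 0.132  0.0312] yawY -3.103 tilt [-0.001 -0.003] shift cm [  9.01  22.19 -11.75] F [-2.2  0.8  7.2] w 0.564 gf 30.5
```

Emit:
send_rows --pt "0 0 0 0 0 -1 4" --pt "0 0 0 0 0 -3 4" --pt "0 0 0 0 0 -4 4" --pt "0 0 0 0.5 1.2 -4 4" --pt "0 0 0 1.3 3 0 4" --pt "0 0 0 1.3 3.2 0 4" --pt "0 0 0 1.3 3.2 0 4" --pt "0 0 0 1.3 3.2 0 4" --pt "0 0 0 1.3 3.2 0 4" --pt "0 0 0 1.3 3.2 0 4" --pt "0 0 0 0.7 2 0 4" --pt "0 0 0 0 0 0 4"

```text
t: 9.95
tcp_pos: [0.4415, 0.0319, 0.1498]
tcp_rot: [-0.0, 0.72, -0.694, -0.0]
ft_force: [0.5, -0.0, -1.2]
grip_width: 0.562
grip_force: 31.6
```

Emit:
send_rows --pt "0 0 0 0 0 3 4" --pt "0 0 0 0 0 3 4" --pt "0 0 0 0 0 0 4" --pt "0 0 0 0 0 0 4"

```text
t: 10.35
tcp_pos: [0.4446, 0.0332, 0.0896]
tcp_rot: [0.0, 0.721, -0.693, 0.0]
ft_force: [0.2, 0.2, -0.7]
grip_width: 0.56
grip_force: 31.8
```

```bash
python3 - <<'E'
from h import *
go(.445,.0333,.029)
E
```

```text
t 10.35 pos [0.4446 0.0332 0.0896] yawY -3.103 tilt [0.001 0.001] shift cm [-0.02 -0.05  6.06] F [ 0.2  0.2 -0.7] w 0.56 gf 31.8
```

Emit:
send_rows --pt "0 0 0 0 0 2.5 4" --pt "0 0 0 0 0 2 4" --pt "0 0 0 0 0 0.8 4" --pt "0 0 0 0 0 0.4 4" --pt "0 0 0 0 0 0.2 4" --pt "0 0 0 0 0 0.1 4" --pt "0 0 0 0 0 0 4"

```text
t: 11.05
tcp_pos: [0.4446, 0.0333, 0.0296]
tcp_rot: [-0.001, 0.72, -0.694, 0.0]
ft_force: [-0.6, -0.4, -1.6]
grip_width: 0.56
grip_force: 31.9
```

Emit:
send_rows --pt "0 0 0 0 0 0.1 4" --pt "0 0 0 0 0 0 4"

```text
t: 11.25
tcp_pos: [0.4446, 0.0333, 0.0291]
tcp_rot: [-0.001, 0.721, -0.693, 0.0]
ft_force: [-3.2, -0.2, 11.4]
grip_width: 0.56
grip_force: 33.0
```

Emit:
send_rows --pt "0 0 0 0 0 -0.1 4" --pt "0 0 0 0 0 0 6.6" --pt "0 0 0 0 0 0 6.6" --pt "0 0 0 0 0 0 6.6" --pt "0 0 0 0 0 -2.1 6.6" --pt "0 0 0 0 0 -4.5 6.6" --pt "0 0 0 0 0 -4.5 6.6" --pt "0 0 0 -0.4 -4.2 0 8.5" --pt "0 0 0 -0.4 -4.5 0 8.5" --pt "0 0 0 -0.4 -4.5 0 8.5" --pt "0 0 0 0 -4.5 0 8.5" --pt "0 0 0 0 -4.3 0 8.5"

```text
t: 12.45
tcp_pos: [0.6653, 0.0535, 0.1396]
tcp_rot: [0.0, 0.72, -0.693, -0.0]
ft_force: [0.6, 1.3, 0.6]
grip_width: 0.991
grip_force: 0.0
```

Emit:
send_rows --pt "0 0 0 0 0 0 8.5" --pt "0 0 0 0 0 0 8.5"

```text
t: 12.65
tcp_pos: [0.6636, 0.0531, 0.1383]
tcp_rot: [0.001, 0.72, -0.694, -0.001]
ft_force: [-0.6, -0.5, -0.1]
grip_width: 0.997
grip_force: 0.0
```

```bash
python3 - <<'E'
from h import *
go(.6645,.0558,.026)
E
```

```text
t 12.65 pos [0.6636 0.0531 0.1383] yawY -3.104 tilt [0.001 0.002] shift cm [-0.27 -0.13 11.23] F [-0.6 -0.5 -0.1] w 0.997 gf 0.0
```

Emit:
send_rows --pt "0 0 0 -0.3 -0.1 3 8.5" --pt "0 0 0 0 0 4 8.5" --pt "0 0 0 0 0 3 8.5" --pt "0 0 0 0 0 1.2 8.5" --pt "0 0 0 0 0 0 8.5" --pt "0 0 0 0 0 0 4" --pt "0 0 0 0 0 0 4" --pt "0 0 0 0 0 0 4" --pt "0 0 0 0 0 0 4" --pt "0 0 0 0 0 0 4"

```text
t: 13.65
tcp_pos: [0.6654, 0.0568, 0.0301]
tcp_rot: [-0.001, 0.721, -0.693, 0.001]
ft_force: [-1.6, 0.8, 7.4]
grip_width: 0.558
grip_force: 30.5
```

```bash
python3 - <<'E'
from h import *
go(.453,-.1184,.15)
E
```

```text
t 13.65 pos [0.6654 0.0568 0.0301] yawY -3.103 tilt [-0.001 -0.003] shift cm [ 16.69  21.86 -12.06] F [-1.6  0.8  7.4] w 0.558 gf 30.5
```

Emit:
send_rows --pt "0 0 0 0 0 -1 4" --pt "0 0 0 0 0 -3 4" --pt "0 0 0 0 0 -4 4" --pt "0 0 0 0.9 1.2 -4 4" --pt "0 0 0 2.4 3 0 4" --pt "0 0 0 2.4 3.2 0 4" --pt "0 0 0 2.4 3.2 0 4" --pt "0 0 0 2.4 3.2 0 4" --pt "0 0 0 2.4 3.2 0 4" --pt "0 0 0 2.4 3 0 4" --pt "0 0 0 1.4 1.9 0 4" --pt "0 0 0 0 0 0 4"

```text
t: 14.85
tcp_pos: [0.4495, -0.1201, 0.1488]
tcp_rot: [-0.0, 0.72, -0.694, 0.0]
ft_force: [0.9, 0.6, -0.9]
grip_width: 0.559
grip_force: 31.7
```

Emit:
send_rows --pt "0 0 0 0 0 3 4" --pt "0 0 0 0 0 3 4" --pt "0 0 0 0 0 0 4" --pt "0 0 0 0 0 0 4"

```text
t: 15.25
tcp_pos: [0.4524, -0.1186, 0.0885]
tcp_rot: [0.0, 0.721, -0.693, -0.0]
ft_force: [0.5, 0.7, -0.8]
grip_width: 0.561
grip_force: 31.9
```

```bash
python3 - <<'E'
from h import *
go(.453,-.1184,.028)
E
```

```text
t 15.25 pos [ 0.4524 -0.1186  0.0885] yawY -3.103 tilt [0.001 0.001] shift cm [-0.03 -0.06  6.05] F [ 0.5  0.7 -0.8] w 0.561 gf 31.9
```

Emit:
send_rows --pt "0 0 0 0 0 2.5 4" --pt "0 0 0 0 0 2 4" --pt "0 0 0 0 0 0.8 4" --pt "0 0 0 0 0 0.4 4" --pt "0 0 0 0 0 0.2 4" --pt "0 0 0 0 0 0.1 4" --pt "0 0 0 0 0 0 4"

```text
t: 15.95
tcp_pos: [0.4524, -0.1187, 0.0286]
tcp_rot: [-0.0, 0.72, -0.693, 0.0]
ft_force: [-0.2, 0.2, -1.4]
grip_width: 0.563
grip_force: 32.0
```

Emit:
send_rows --pt "0 0 0 0 0 0.1 4" --pt "0 0 0 0 0 0 4"

```text
t: 16.15
tcp_pos: [0.4524, -0.1187, 0.0281]
tcp_rot: [-0.0, 0.721, -0.693, 0.0]
ft_force: [-2.5, 1.3, 7.9]
grip_width: 0.565
grip_force: 33.0
```

Emit:
send_rows --pt "0 0 0 0 0 -0.1 4" --pt "0 0 0 0 0 0 6.6" --pt "0 0 0 0 0 0 6.6" --pt "0 0 0 0 0 0 6.6" --pt "0 0 0 0 0 -2.1 6.6" --pt "0 0 0 0 0 -4.5 6.6" --pt "0 0 0 0 0 -4.5 6.6" --pt "0 0 0 -1.8 -4.2 0 8.5" --pt "0 0 0 -1.9 -4.5 0 8.5" --pt "0 0 0 -1.9 -4.5 0 8.5" --pt "0 0 0 -1.8 -4.4 0 8.5" --pt "0 0 0 -1.8 -4.2 0 8.5"

```text
t: 17.35
tcp_pos: [0.6679, -0.0176, 0.1388]
tcp_rot: [0.0, 0.72, -0.694, -0.0]
ft_force: [0.7, -0.1, 0.6]
grip_width: 0.989
grip_force: 0.0
```

Emit:
send_rows --pt "0 0 0 0 0 0 8.5" --pt "0 0 0 0 0 0 8.5"

```text
t: 17.55
tcp_pos: [0.6664, -0.018, 0.1374]
tcp_rot: [0.001, 0.721, -0.693, -0.001]
ft_force: [-0.9, -0.1, 0.4]
grip_width: 0.996
grip_force: 0.0
```

```bash
python3 - <<'E'
from h import *
go(.6668,-.0187,.026)
E
```

```text
t 17.55 pos [ 0.6664 -0.018   0.1374] yawY -3.103 tilt [0.    0.002] shift cm [ 0.07 -0.07 11.14] F [-0.9 -0.1  0.4] w 0.996 gf 0.0
```

Emit:
send_rows --pt "0 0 0 0.1 -0.1 3 8.5" --pt "0 0 0 0 0 4 8.5" --pt "0 0 0 0 0 3 8.5" --pt "0 0 0 0 0 1.1 8.5" --pt "0 0 0 0 0 0 8.5" --pt "0 0 0 0 0 0 4" --pt "0 0 0 0 0 0 4" --pt "0 0 0 0 0 0 4" --pt "0 0 0 0 0 0 4" --pt "0 0 0 0 0 0 4"

```text
t: 18.55
tcp_pos: [0.6684, -0.0193, 0.0301]
tcp_rot: [-0.001, 0.721, -0.693, 0.001]
ft_force: [-1.4, -0.2, 7.2]
grip_width: 0.56
grip_force: 30.5
```

```bash
python3 - <<'E'
from h import *
go(.449,-.0426,.15)
E
```

```text
t 18.55 pos [ 0.6684 -0.0193  0.0301] yawY -3.103 tilt [-0.    -0.003] shift cm [  1.48  21.98 -12.05] F [-1.4 -0.2  7.2] w 0.56 gf 30.5
```

Emit:
send_rows --pt "0 0 0 0 0 -1 4" --pt "0 0 0 0 0 -3 4" --pt "0 0 0 0 0 -4 4" --pt "0 0 0 0.1 1.2 -4 4" --pt "0 0 0 0.2 3 0 4" --pt "0 0 0 0.2 3.2 0 4" --pt "0 0 0 0.2 3.2 0 4" --pt "0 0 0 0.2 3.2 0 4" --pt "0 0 0 0.2 3.2 0 4" --pt "0 0 0 0.2 3 0 4" --pt "0 0 0 0.1 2 0 4" --pt "0 0 0 0 0 0 4"

```text
t: 19.75
tcp_pos: [0.4455, -0.0422, 0.1489]
tcp_rot: [-0.001, 0.72, -0.694, -0.0]
ft_force: [0.8, -0.3, -0.0]
grip_width: 0.565
grip_force: 31.4
```

Emit:
send_rows --pt "0 0 0 0 0 3 4" --pt "0 0 0 0 0 3 4" --pt "0 0 0 0 0 0 4" --pt "0 0 0 0 0 0 4"

```text
t: 20.15
tcp_pos: [0.4484, -0.0419, 0.0886]
tcp_rot: [0.0, 0.721, -0.693, 0.0]
ft_force: [0.3, -0.3, -0.9]
grip_width: 0.562
grip_force: 31.5
```

```bash
python3 - <<'E'
from h import *
go(.449,-.0426,.028)
E
```

```text
t 20.15 pos [ 0.4484 -0.0419  0.0886] yawY -3.103 tilt [0.001 0.001] shift cm [ 0.07 -0.06  6.06] F [ 0.3 -0.3 -0.9] w 0.562 gf 31.5
```

Emit:
send_rows --pt "0 0 0 0.1 0 2.5 4" --pt "0 0 0 0 0 2 4" --pt "0 0 0 0 0 0.8 4" --pt "0 0 0 0 0 0.4 4" --pt "0 0 0 0 0 0.2 4" --pt "0 0 0 0 0 0.1 4" --pt "0 0 0 0 0 0 4"

```text
t: 20.85
tcp_pos: [0.4485, -0.0427, 0.0286]
tcp_rot: [-0.0, 0.72, -0.693, 0.0]
ft_force: [0.3, 0.3, -0.5]
grip_width: 0.561
grip_force: 31.6
```

Emit:
send_rows --pt "0 0 0 0 0 0.1 4" --pt "0 0 0 0 0 0 4"

```text
t: 21.05
tcp_pos: [0.4485, -0.0427, 0.028]
tcp_rot: [-0.0, 0.721, -0.693, 0.0]
ft_force: [-2.6, 1.0, 10.4]
grip_width: 0.56
grip_force: 32.7
```

Emit:
send_rows --pt "0 0 0 0 0 -0.1 4" --pt "0 0 0 0 0 0 6.6" --pt "0 0 0 0 0 0 6.6" --pt "0 0 0 0 0 0 6.6" --pt "0 0 0 0 0 -2.5 6.6" --pt "0 0 0 0 0 -4.5 6.6" --pt "0 0 0 0 0 -4.5 6.6" --pt "0 0 0 0 0 -4.5 6.6" --pt "0 0 0 4 -0.5 -2 8.5" --pt "0 0 0 4.4 -0.6 0 8.5" --pt "0 0 0 4.4 -0.6 0 8.5" --pt "0 0 0 4.4 -0.6 0 8.5"

```text
t: 22.25
tcp_pos: [0.4777, -0.2154, 0.2084]
tcp_rot: [-0.0, 0.721, -0.693, 0.0]
ft_force: [1.3, 0.9, 1.2]
grip_width: 0.998
grip_force: 0.0
```

Emit:
send_rows --pt "0 0 0 4.4 -0.6 0 8.5" --pt "0 0 0 4.4 -0.6 0 8.5" --pt "0 0 0 3.4 -0.6 0 8.5" --pt "0 0 0 0 0 0 8.5" --pt "0 0 0 0 0 0 8.5"

```text
t: 22.75
tcp_pos: [0.4996, -0.3357, 0.207]
tcp_rot: [0.0, 0.72, -0.694, -0.001]
ft_force: [-1.1, -0.4, -0.7]
grip_width: 0.993
grip_force: 0.0
```

```bash
python3 - <<'E'
from h import *
go(.5,-.336,.03); print(bot.get_obs()["joints"].round(2))
c=cap("wrist"); pickle.dump(c,open("w4.pkl","wb"))
t=cap("top"); pickle.dump(t,open("top2.pkl","wb"))
cv2.imwrite("pics/b.png",np.hstack([cv2.resize(c["image"],(400,300)),cv2.resize(t["image"][240:360,290:450],(400,300))])[:,:,::-1])
P=cloud(c); m=((P[:,:,2]>.04)&(P[:,:,2]<.056)&(P[:,:,1]<-.2)&(np.abs(P[:,:,0]-.5)<.15)).astype(np.uint8)
m[330:]=0
n,l,s,ce=cv2.connectedComponentsWithStats(m); k=1+np.argmax(s[1:,4]); print(s[k])
w=P[l==k]; print(cv2.minAreaRect(w[:,:2].astype(np.float32)),np.median(w[:,2]),w[:,:2].mean(0))
E
```

```text
t 22.75 pos [ 0.4996 -0.3357  0.207 ] yawY -3.106 tilt [-0.001  0.002] shift cm [ 0.04 -0.07 17.7 ] F [-1.1 -0.4 -0.7] w 0.993 gf 0.0
[-0.27  0.26 -0.19 -0.   -1.13  0.3 ]
[  225   160   193    95 10643]
((0.497199684381485, -0.33934667706489563), (0.050623923540115356, 0.1672273725271225), 76.61589813232422) 0.04752094169552884 [ 0.49822344 -0.34122433]
```

View pics/b.png

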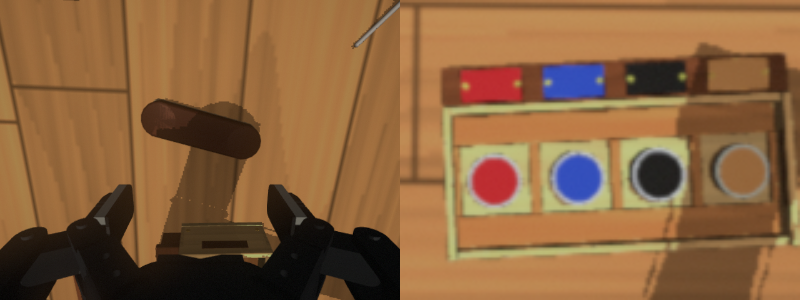

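All four jars stand in the wells beside their swatches. The brush is at about (200,130) in the left crop, with its long axis at -13.4° in world.

Emit:
send_rows --pt "0 0 -0.145 0 0 0 8.5" --pt "0 0 -0.145 0 0 0 8.5" --pt "0 0 -0.145 0 0 0 8.5" --pt "0 0 -0.145 0 0 0 8.5" --pt "0 0 -0.145 0 0 0 8.5" --pt "0 0 -0.145 0 0 0 8.5" --pt "0 0 -0.145 0 0 0 8.5" --pt "0 0 -0.145 0 0 0 8.5" --pt "0 0 -0.14 0 0 0 8.5" --pt "0 0 0 0 0 5 8.5" --pt "0 0 0 0 0 5 8.5" --pt "0 0 0 0 0 0 8.5"

```text
t: 24.05
tcp_pos: [0.496, -0.332, 0.1023]
tcp_rot: [-0.002, 0.993, -0.116, -0.005]
ft_force: [-1.3, 0.3, 0.0]
grip_width: 0.992
grip_force: 0.0
```

```bash
python3 - <<'E'
from h import *
go(.4985,-.3375,.018)
E
```

```text
t 24.05 pos [ 0.496  -0.332   0.1023] yawY -1.803 tilt [-0.011 -0.002] shift cm [0.46 0.49 8.43] F [-1.3  0.3  0. ] w 0.992 gf 0.0
```

Emit:
send_rows --pt "0 0 0 0.4 0.4 0 8.5" --pt "0 0 0 0 0 0 8.5" --pt "0 0 0 0 0 0 8.5"

```text
t: 24.35
tcp_pos: [0.5048, -0.3405, 0.1108]
tcp_rot: [0.001, 0.993, -0.116, 0.002]
ft_force: [-0.3, 0.2, -0.6]
grip_width: 0.993
grip_force: 0.0
```

```bash
python3 - <<'E'
from h import *
go(.4985,-.3375,.018)
c=cap("wrist"); pickle.dump(c,open("w5.pkl","wb")); cv2.imwrite("pics/w5.png",cv2.resize(c["image"],(480,360))[:,:,::-1])
P=cloud(c); m=((P[:,:,2]>.04)&(P[:,:,2]<.056)&(P[:,:,1]<-.2)&(np.abs(P[:,:,0]-.5)<.15)).astype(np.uint8)
n,l,s,ce=cv2.connectedComponentsWithStats(m); k=1+np.argmax(s[1:,4]); print(s[k])
w=P[l==k]; print(cv2.minAreaRect(w[:,:2].astype(np.float32)))
E
```

```text
t 24.35 pos [ 0.5048 -0.3405  0.1108] yawY -1.803 tilt [0.004 0.001] shift cm [-0.73 -0.15  9.27] F [-0.3  0.2 -0.6] w 0.993 gf 0.0
[  276   117    89   264 20228]
((0.4973120093345642, -0.3392103612422943), (0.050225041806697845, 0.16694162786006927), 76.49441528320312)
```

View pics/w5.png

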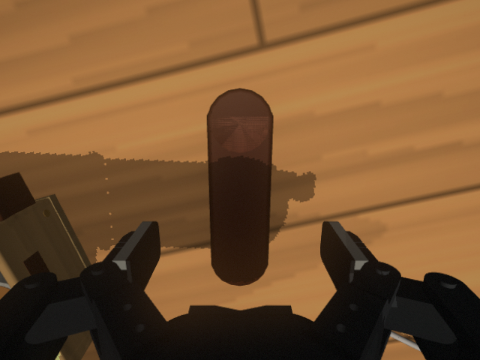

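Brush is centred between the open fingers at about (240,187) and aligned with the tool.

Emit:
send_rows --pt "0 0 0 -0.7 -0.1 2.5 8.5" --pt "0 0 0 0 0 3.5 8.5" --pt "0 0 0 0 0 2 8.5" --pt "0 0 0 0 0 1.2 8.5" --pt "0 0 0 0 0 0 8.5" --pt "0 0 0 0 0 0 8.5"

```text
t: 25.0
tcp_pos: [0.4974, -0.3376, 0.0171]
tcp_rot: [0.0, 0.993, -0.116, 0.001]
ft_force: [0.2, -0.9, 1.0]
grip_width: 0.995
grip_force: 0.0
```

```bash
python3 - <<'E'
from h import *
go(.4985,-.3375,.018)
E
```

```text
t 25.0 pos [ 0.4974 -0.3376  0.0171] yawY -1.803 tilt [0.001 0.   ] shift cm [ 0.11 -0.04 -0.09] F [ 0.2 -0.9  1. ] w 0.995 gf 0.0
```

Emit:
send_rows --pt "0 0 0 0.1 0 0 4" --pt "0 0 0 0 0 0 4" --pt "0 0 0 0 0 0 4" --pt "0 0 0 0 0 0 4" --pt "0 0 0 0 0 0 4" --pt "0 0 0 0 0 0 4" --newtons 50

```text
t: 25.6
tcp_pos: [0.4983, -0.3378, 0.0172]
tcp_rot: [0.0, 0.993, -0.116, 0.001]
ft_force: [-0.7, 1.1, 6.5]
grip_width: 0.58
grip_force: 52.9
```

Emit:
send_rows --pt "0 0 0 0 0 -1 4" --pt "0 0 0 0 0 -3 4" --pt "0 0 0 0 0 -4 4" --pt "0 0 0 0 0 -4 4" --pt "0 0 0 0 0 -4 4" --pt "0 0 0.14 0 0 0 4" --pt "0 0 0.14 0 0 0 4" --pt "0 0 0.14 0 0 0 4" --pt "0 0 0.14 0 0 0 4" --pt "0 0 0.14 0 0 0 4" --pt "0 0 0.14 0 0 0 4" --pt "0 0 0.14 0 0 0 4"

```text
t: 26.8
tcp_pos: [0.497, -0.3373, 0.1763]
tcp_rot: [-0.0, 0.82, -0.572, -0.0]
ft_force: [0.5, -0.5, -1.7]
grip_width: 0.575
grip_force: 52.3
```

Emit:
send_rows --pt "0 0 0.14 0 0 0 4" --pt "0 0 0.14 0 0 0 4" --pt "0 0 0.03 0 0 0 4" --pt "0 0 0 0 0 0 4"

```text
t: 27.2
tcp_pos: [0.4973, -0.3374, 0.1762]
tcp_rot: [-0.0, 0.725, -0.689, -0.0]
ft_force: [-1.0, -0.0, -2.6]
grip_width: 0.576
grip_force: 52.3
```

```bash
python3 - <<'E'
from h import *
go(.4475,-.0045,.16)
E
```

```text
t 27.2 pos [ 0.4973 -0.3374  0.1762] yawY -3.091 tilt [-0.  0.] shift cm [-33.5    3.3    1.63] F [-1.  -0.  -2.6] w 0.576 gf 52.3
```

Emit:
send_rows --pt "0 0 0 -2 0.3 0 4" --pt "0 0 0 -4 0.4 0 4" --pt "0 0 0 -4 0.4 0 4" --pt "0 0 0 -4 0.4 0 4" --pt "0 0 0 -4 0.4 0 4" --pt "0 0 0 -4 0.4 0 4" --pt "0 0 0 -4 0.4 0 4" --pt "0 0 0 -4 0.4 0 4" --pt "0 0 0 -2.5 0.2 0 4" --pt "0 0 0 -1 0 0 4" --pt "0 0 0 0 0 0 4" --pt "0 0 0 0 0 0 4"

```text
t: 28.4
tcp_pos: [0.4485, -0.0047, 0.1761]
tcp_rot: [0.0, 0.725, -0.689, 0.0]
ft_force: [0.4, 0.3, -1.6]
grip_width: 0.582
grip_force: 52.3
```

```bash
python3 - <<'E'
from h import *
go(.4475,-.0045,.073)
c=cap("wrist"); pickle.dump(c,open("w6.pkl","wb")); save(c,"w6.png")
E
```

```text
t 28.4 pos [ 0.4485 -0.0047  0.1761] yawY -3.092 tilt [0. 0.] shift cm [-0.03  0.1  10.31] F [ 0.4  0.3 -1.6] w 0.582 gf 52.3
```

View pics/w6.png

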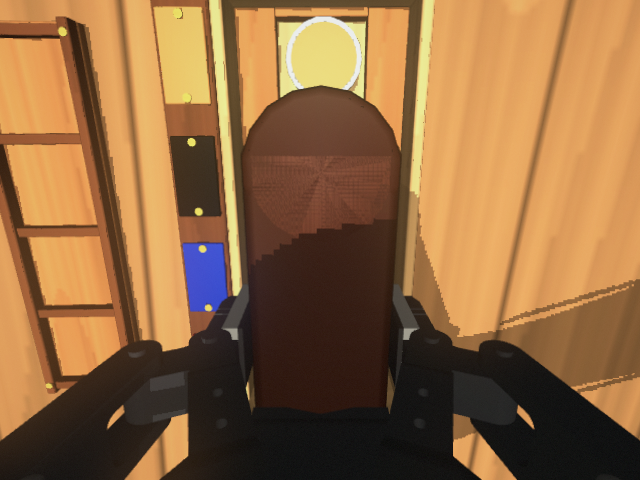

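Brush is held level, its near end at (322,86), with the tan jar lid at (323,57) beyond it. I'll check brush and caddy centring from this same picture.

```bash
python3 - <<'E'
from h import *
c=pickle.load(open("w6.pkl","rb"))
print("brush end",atz(c,[(321,86)],.207).round(4))
print("brush sides",atz(c,[(243,180),(401,180)],.207).round(4), atz(c,[(245,160),(399,160)],.207).mean(0))
print("tan lid",atz(c,[(323,57)],.056).round(4), "end board inner", atz(c,[(322,9)],.075))
w=atz(c,[(150,6),(203,6),(165,103),(211,103)],.063);print("Stan",w.mean(0))
w=atz(c,[(170,137),(215,137),(181,216),(221,216)],.063);print("Sblk",w.mean(0))
P=cloud(c);m=np.abs(P[:,:,2]-.207)<.012; w=P[m]; print(w[:,1].min(), w[w[:,1]<-.05][:,0].min(),w[w[:,1]<-.05][:,0].max(),np.median(w[:,2]))
E
```

```text
brush end [[ 0.4516 -0.0881  0.207 ]]
brush sides [[ 0.474  -0.0604  0.207 ]
 [ 0.426  -0.0628  0.207 ]] [ 0.45029637 -0.06755297  0.207     ]
tan lid [[ 0.4516 -0.1194  0.056 ]] end board inner [[ 0.45346197 -0.14154645  0.075     ]]
Stan [ 0.54022085 -0.11386208  0.063     ]
Sblk [ 0.53506044 -0.03760027  0.063     ]
-0.08868974754008932 0.4248641805911397 0.47590593009498405 0.2064896482311056
```

Emit:
send_rows --pt "0 0 0 0 0.1 2.5 4" --pt "0 0 0 0 0 3.5 4" --pt "0 0 0 0 0 2 4" --pt "0 0 0 0 0 1 4" --pt "0 0 0 0 0 0.6 4" --pt "0 0 0 0 0 0.3 4" --pt "0 0 0 0 0 0.2 4" --pt "0 0 0 0 0 0 4"

```text
t: 29.25
tcp_pos: [0.4479, -0.0044, 0.0755]
tcp_rot: [-0.0, 0.724, -0.69, 0.0]
ft_force: [0.8, 0.2, -1.6]
grip_width: 0.578
grip_force: 52.3
```

Emit:
send_rows --pt "0 0 0 0 0 0.1 4" --pt "0 0 0 0 0 0 4"

```text
t: 29.45
tcp_pos: [0.4477, -0.0044, 0.0743]
tcp_rot: [-0.0, 0.724, -0.69, 0.0]
ft_force: [1.3, 0.1, -2.3]
grip_width: 0.578
grip_force: 52.3
```

Emit:
send_rows --pt "0 0 0 0 0 0.1 4" --pt "0 0 0 0 0 0 4"

```text
t: 29.65
tcp_pos: [0.4477, -0.0044, 0.0732]
tcp_rot: [-0.0, 0.724, -0.69, 0.0]
ft_force: [0.0, 0.4, -0.7]
grip_width: 0.577
grip_force: 52.7
```

Nearly in contact; one more small step.

Emit:
send_rows --pt "0 0 0 0 0 0.05 4" --pt "0 0 0 0 0 0 4"

```text
t: 29.85
tcp_pos: [0.4478, -0.0043, 0.0732]
tcp_rot: [-0.0, 0.724, -0.69, 0.0]
ft_force: [-2.4, 1.6, 6.2]
grip_width: 0.578
grip_force: 53.5
```

Emit:
send_rows --pt "0 0 0 0 0 0 6.6" --pt "0 0 0 0 0 0 6.6" --pt "0 0 0 0 0 0 6.6" --pt "0 0 0 0 0 0 6.6" --pt "0 0 0 0 0 -2 6.6" --pt "0 0 0 0 0 -4 6.6" --pt "0 0 0 0 0 -4 6.6" --pt "0 0 0 0 0 -4 6.6" --pt "0 0 0 3 -3 0 6.6" --pt "0 0 0 4 -2 0 6.6" --pt "0 0 0 4 -2 0 6.6" --pt "0 0 0 4 0 0 6.6"

```text
t: 31.05
tcp_pos: [0.5264, -0.1525, 0.212]
tcp_rot: [0.0, 0.724, -0.69, 0.0]
ft_force: [-0.5, -0.7, -2.0]
grip_width: 0.774
grip_force: 0.0
```

Emit:
send_rows --pt "0 0 0 4 0 0 6.6" --pt "0 0 0 4 0 0 6.6" --pt "0 0 0 4 0 0 6.6" --pt "0 0 0 4 0 0 6.6" --pt "0 0 0 0 0 0 6.6" --pt "0 0 0 0 0 0 6.6"

```text
t: 31.65
tcp_pos: [0.5317, -0.3117, 0.2116]
tcp_rot: [0.0, 0.723, -0.691, -0.001]
ft_force: [-0.1, 0.0, 0.8]
grip_width: 0.776
grip_force: 0.0
```

```bash
python3 - <<'E'
from h import *
t=cap("top"); s=cap("scene")
cv2.imwrite("pics/fin.png",np.hstack([cv2.resize(t["image"][240:360,290:450],(400,300)),cv2.resize(s["image"][170:290,200:360],(400,300))])[:,:,::-1])
P=cloud(t); m=(P[:,:,2]>.09)&(P[:,:,2]<.125); m[:240]=0;m[360:]=0;m[:,:290]=0;m[:,450:]=0
n,l,st,ce=cv2.connectedComponentsWithStats(m.astype(np.uint8)); k=1+np.argmax(st[1:,4])
w=P[l==k]; print(cv2.minAreaRect(w[:,:2].astype(np.float32)),np.median(w[:,2]),np.percentile(w[:,2],[5,95]))
E
```

```text
((0.4497186541557312, -0.004222564399242401), (0.05007017031311989, 0.1671997606754303), 2.8233327865600586) 0.10310839198959676 [0.09834432 0.10806663]
```

View pics/fin.png

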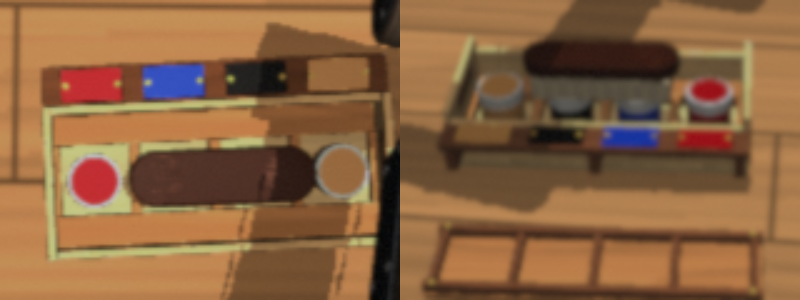

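Final view: the brush lies flat along the middle of the row, about 1 mm from the caddy centre with its top at about 104 mm. The jars sit beside their own swatches.

```bash
python3 -c "
from workcell import bot
print(bot.close_job())"
```

```text
the job is handed in; nothing more can be done
None
```

All four jars are seated in the wells beside their own swatches, the brush lies flat and within about 1 mm of the caddy centre, and the job was handed in at about 32 s.

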